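# Return the specimen jar to the carousel and hold it at the front

### The arm

A 6-joint arm with a two-finger parallel gripper is mounted at the origin on the work surface. World frame = base frame: x ahead of the robot, y to its left, z up, the work surface at z = 0. Lengths are in mm, angles in rad, forces in N, time in s.
With the tool pointing down it reaches from about 250 to 775 mm from the base axis. Payload 4 kg.
Tool frame: the origin (TCP) lies between the finger pads; the fingertips stand 19 mm ahead of it and the grasp point (between the pads) is the TCP; z points along the fingers, y is the line along which they close (so a half turn about z gives the same grasp; the last joint's range is limited). The gripper opens to 85 mm and grips with 20 to 120 N. Pads are 22 mm wide; open, the fingers measure 114 mm over their backs; the gripper's body (76 mm by 85 mm) begins 54 mm behind the grasp point. The pads swing forward as they close: fully open they stand 13 mm farther back than shut.
Start: joints at [1.097, 0.087, 1.371, -0, 1.684, -0.103], TCP at [199.308, 512.633, 250.341] pointing down, gripper open.
Joint ranges: [-3.1, 3.1], [-0.76, 2.03], [0.27, 2.55], [-1.08, 4.22], [0.17, 2.65], [-2.57, 2.57]. Speed limits (rad/s): [2.79, 2.79, 3.14, 3.14, 3.14, 3.14].

### API

Orientations are given as a unit quaternion [w, x, y, z].
In Python, from plant import robot, optics gives the robot as it stands.
- The arm moves only by the tool drive_tool, never from a script. Its argument "deltas" is a list of rows, each a list of 3 entries, a list of its own where there are three numbers: the shift along the tool's x, y, z in cm, then the turn about the tool's z in degrees, then the opening, from 0 (shut) to 1 (fully open). In form: [[[tx, ty, tz], spin, gripper], ...]. A call has 1 to 12 rows; each row is the pose to reach, as a shift and turn from the pose commanded when the call began, along the tool's axes at that moment; what a row does not reach only later rows make up. A row lasts 1/12 s, in which the tool goes at most 41.7 mm and 7.16 degrees, less where a joint would pass 70% of its speed; a pose out of reach is approached as far as the arm can. A call with a gripper value outside its range is refused whole. The fingers move at their own pace and stop on an object; the grip force is fixed at half the most. Time passes only in rows, so rows that repeat a pose let the fingers close. It gives the time, the measured TCP pose, the force, the opening and the grip force at its end, in the units of the state.
- robot.get_state(): the state, without advancing time (a new reading comes with each control period).
- optics.grab_frame(name): name is "scene" or "top" or "wrist"; returns a dict with "pixels" (480x640x3 uint8, red, green, blue), "fx", "fy", "cx", "cy" (pixels), "xyz" and "orientation" of the camera in the world. Camera axes: x right, y down, z forward; pixel columns grow to the right and rows downward; lengths in mm; the calibration is good to about 2 mm. A picture is of the moment at which its call begins. There is no depth.
- robot.close_job(): hands the job in; it is judged then, once.
The state is a dict: "clock": time; "qpos": joint angles; "qd": joint speeds; "joint_efforts": joint torques, N m; "ee_pos": TCP position; "tcp_rot": TCP orientation; "ft_force": force on the tool from outside, world axes, zero at the start; "ft_torque": the same for the moment, N m; "opening": finger opening in mm; "grip_force": force on a finger pad.
Only numpy, scipy, OpenCV 4.12 (cv2) and the standard library are available. Lean on these libraries where they do the work, as an engineer would, in place of code of your own. Each camera call takes 0.05 s, during which the arm holds its last target. There are 200 camera calls.

### The job

Put the large specimen jar from the cutting board back into its own place on the carousel, the empty well that it fits, standing upright and fully down; only then turn the carousel until that jar stands straight in line with the fixed pointer at the front. Finish while holding: keep the fingers on the jar or turntable, holding the carousel still there, and do not let go. Keep the jar upright throughout, and leave the small pot, the lid and the scissors where they are.

Things in the scene. Friction and masses are not known exactly. Their poses are not given: they have to be found in the camera images.
- jar: The large specimen jar, loose: amber, paper label, white cap; one smooth upright cylinder 46 mm in diameter, 80 mm high, 0.1 to 0.2 kg. Origin: centre of its underside, z up its axis. It starts upright on the fixed white cutting board (360 x 280 mm, 12 mm thick). Grip it in its upper half, about 58 mm above its underside, so that the fingers clear the well's collar.
- jar_center (a point): Centre of the large jar, half-way up (40 mm above its underside).
- caddy: The carousel's fixed grey foot, a disc 230 mm in diameter, on the bench. Origin on the turning axis at bench height, z up; its own -x axis points along the front line to the pointer (roughly towards the robot, up to 0.35 rad off).
- front_mark (a point): Inner tip of the fixed black pointer of the carousel's foot, 143 mm from the turning axis, 40 mm above the bench, on the front line; the pointer reaches out to 186 mm.
- turntable: Grey disc, 260 mm across, top 32 mm above the bench; origin on its turning axis. Turns freely either way, over a full turn, and stays where left (friction 0.1 N m, about 1 N at the wells). Four places 90 degrees apart, 90 mm from the axis: the big empty well in its own -x direction, a small empty well opposite, and two lower jars. With its yaw equal to the foot's, the big well is at the front.
- big_well (a point): Centre of the inner floor of the big empty well, the large jar's own place: round white collar 51 mm inside, 58 mm outside diameter, floor 34 mm above the bench, rim 22 mm above the floor, 90 mm from the turning axis. A jar that is home has its centre 40 mm above this floor; it can twist in the well, so it can be swung round without turning the gripper.
- small_well (a point): Floor centre of the small empty well, 90 mm from the axis, opposite the big one: inside diameter 35 mm, too small for the large jar. The two places between hold shut jars 46 mm in diameter, fast in solid collars, tops 98 mm above the bench; a steel stub 26 mm in diameter, top 54 mm above the bench, stands on the turning axis.
- pot_center (a point): Bystander: centre of the small specimen pot, 30 mm in diameter, 55 mm high, upright on the cutting board.
- pot: Bystander: the same small pot, origin at the centre of its underside.
- lid: Bystander: red plastic lid of a big jar, a disc 90 mm in diameter and 16 mm high, flat on the cutting board. Origin at the centre of its underside.
- scissors: Bystander: steel dissecting scissors, 140 mm long, 8 mm high, flat on the cutting board. Origin at the rivet, blades along its +x.
There are look-alikes about, which are no part of the job. Leave any black or pink look-alike of the jar alone.

How it is judged:
By the outcome, as a careful person would: the job done as asked, in the order asked, and still so for the second after the job is handed in, while the arm keeps its last pose, push and grip.
It also fails if it takes over 59 s, if anything falls off the work surface, if the arm or the gripper's body presses on something with over 40 N, if the wrist force passes 120 N, or if a joint passes its speed limit or range.

## Working session

There is one attempt and no reset: what is moved stays moved. The work goes in short steps, Python scripts to look and compute and a tool call to move; the robot and the scene stay as the last step left them, time stands still between calls to the robot, and variables do not carry over. Pictures are saved under pics/ and viewed, at most 10 in all, crops included, and the job is handed in when it is done.

Besides the shell and the picture viewer there is one more tool, called as name(argument=value, ...), one argument or row to a line, values as JSON. drive_tool: Moves the arm, as the interface text tells. Its arguments: {"type":"object","properties":{"deltas":{"type":"array","items":{"type":"array"}}},"required":["deltas"]}

```bash
mkdir -p pics; cat > h.py <<'E'
import numpy as np,cv2
from scipy.spatial.transform import Rotation as R
from plant import robot,optics
def grab(n,f):
    d=optics.grab_frame(n); cv2.imwrite('pics/'+f,d['pixels'][:,:,::-1]); return d
def rot(q): return R.from_quat([q[1],q[2],q[3],q[0]]).as_matrix()
def ray(d,u,v,z):
    r=rot(d['orientation'])@[(u-d['cx'])/d['fx'],(v-d['cy'])/d['fy'],1]; o=np.array(d['xyz'])
    return o+r*(z-o[2])/r[2]
def proj(d,p):
    c=rot(d['orientation']).T@(np.array(p)-d['xyz']); return [d['fx']*c[0]/c[2]+d['cx'],d['fy']*c[1]/c[2]+d['cy']]
E
python3 - <<'E'
from h import *
import pickle
for n in('top','scene'):
    d=grab(n,n+'1.png'); pickle.dump(d,open(n+'.pkl','wb')); print(n,d['fx'],d['cx'],d['cy'],d['xyz'],rot(d['orientation']).round(3).tolist())
print(robot.get_state())
E
```

```text
top 482.133681741797 323.4498735739822 233.8479086456569 [ 428.24786529  -74.82645347 1053.01769739] [[-0.008, -0.994, 0.109], [-1.0, 0.007, -0.005], [0.005, -0.109, -0.994]]
scene 489.49581738458454 320.22457718389717 237.37391915272198 [1158.87066371  483.28313857  564.67822344] [[-0.685, 0.376, -0.623], [0.728, 0.353, -0.588], [-0.001, -0.857, -0.516]]
{'clock': 0.1, 'qpos': array([ 1.09692020e+00,  8.79105363e-02,  1.37213366e+00,  1.48493932e-05,
        1.68358967e+00, -1.03120240e-01]), 'qd': array([ 3.75215605e-04, -7.42156195e-05, -4.45992889e-03, -5.96762061e-04,
        1.72187083e-03,  3.77605842e-04]), 'joint_efforts': array([ 1.74763423e-03, -3.53016472e+01, -3.14218140e+01, -1.87966457e-04,
        8.01653427e-03,  4.82137295e-06]), 'ee_pos': array([199.09717921, 512.25636202, 249.22454402]), 'tcp_rot': array([-2.97448699e-04,  1.84317106e-01,  9.82866300e-01, -9.76326716e-04]), 'ft_force': array([0.28431518, 0.80678138, 0.3431286 ]), 'ft_torque': array([ 0.00634642,  0.03517131, -0.02560103]), 'grip_force': 0.0, 'opening': 85.50482132763706}
```

View pics/top1.png

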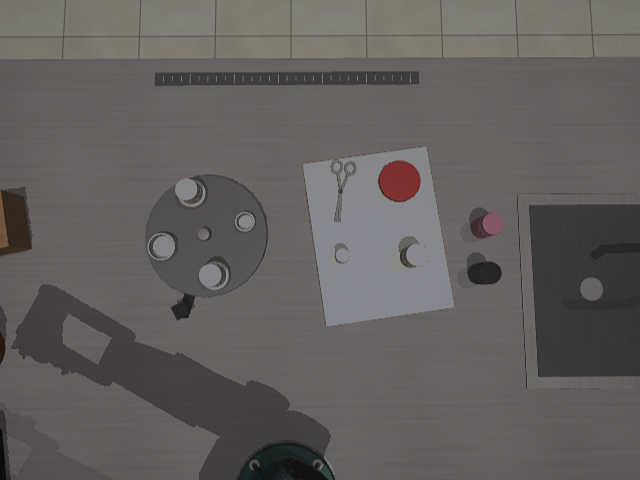

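View pics/scene1.png

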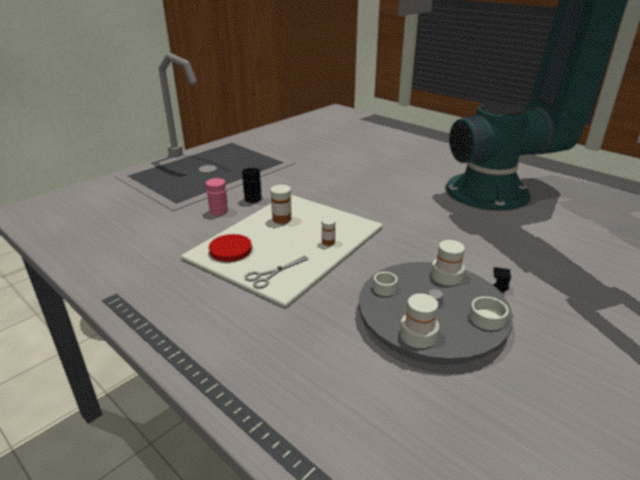

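Top view: the large jar's cap is at about (416,255) and the small pot at (342,254), both on the board. The pink (488,224) and black (486,272) look-alikes stand off the board. The amber and white jar on the board fits the description. On the carousel, the big well is at (162,246), the small well at (245,222), the stub at (204,234) and the pointer at about (183,306). I'll confirm with an enlarged crop.

```bash
python3 - <<'E'
from h import *
a=cv2.imread('pics/top1.png'); s=cv2.imread('pics/scene1.png')
A=cv2.resize(a[170:325,140:275],None,fx=3.5,fy=3.5,interpolation=cv2.INTER_CUBIC)
B=cv2.resize(a[230:280,385:445],None,fx=5,fy=5,interpolation=cv2.INTER_CUBIC)
C=cv2.resize(s[165:235,250:310],None,fx=4,fy=4,interpolation=cv2.INTER_CUBIC)
I=np.zeros((545,785,3),np.uint8); I[:A.shape[0],:A.shape[1]]=A; I[:250,480:780]=B; I[260:540,480:720]=C
cv2.imwrite('pics/c1.png',I)
E
```

```text
(no output)
```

View pics/c1.png

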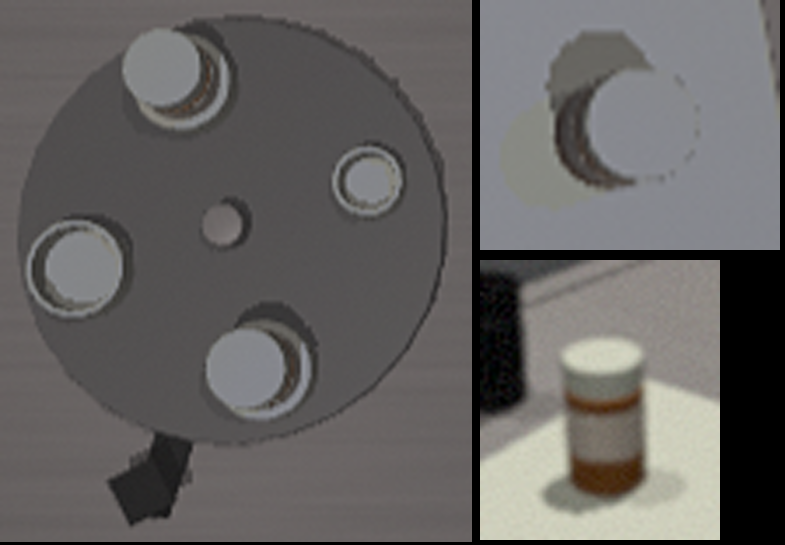

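The crop confirms the amber jar with paper label and white cap (top view 417,255), an empty big well at (162.6,246.6) and the pointer tip near (187,296).

```bash
python3 - <<'E'
from h import *
import pickle
d=pickle.load(open('top.pkl','rb'))
P=lambda u,v,z:ray(d,u-.4,v-.4,z)[:2]
jar=P(417.2,255,92);ax=P(203.7,234.3,54);ax2=P(206.3,235.1,32);bw=P(162.6,246.6,56);sw=P(245.1,221.4,50);pt=P(188,294,40);pt2=P(183,315,40)
print('jar',jar,'pot',P(342,249,67),'ax',ax,ax2,'bw',bw,np.linalg.norm(bw-ax),'sw',sw,np.linalg.norm(sw-ax),'pt',pt,np.linalg.norm(pt-ax),pt2,np.linalg.norm(pt2-ax))
for q in(bw-ax,pt-ax,pt2-ax): print(np.arctan2(q[1],q[0]))
for q in(jar,bw): print(np.hypot(*q))
s=robot.get_state();print(rot(s['tcp_rot']).round(3))
T=rot(s['tcp_rot']);e=np.array(s['ee_pos']); print((T.T@(np.r_[jar,200]-e))/10)
s2=pickle.load(open('scene.pkl','rb'));print(proj(s2,[*jar,92]),proj(s2,[*bw,56]),proj(s2,[*pt,40]),proj(s2,[*pt2,40]))
E
```

```text
jar [ 490.44349336 -266.19363614] pot [ 505.50590487 -117.16672568] ax [539.29380141 169.91138206] [539.98749701 169.74224079] bw [514.04167611 253.95306254] 87.75348362646189 sw [566.34495632  84.69190752] 89.40986424174145 pt [415.98093029 203.56250104] 127.82199337562251 [372.8470701  212.91806024] 171.9130266483771
1.862685584818899
2.8751871145199597
2.888741647802931
558.026766475924
573.3506804303768
[[-0.932  0.362 -0.001]
 [ 0.362  0.932 -0.002]
 [ 0.    -0.002 -1.   ]]
[-55.36086409 -61.98965134   5.03578745]
[np.float64(281.56462296646464), np.float64(188.14658158757686)] [np.float64(489.0837210550059), np.float64(306.23517679086234)] [np.float64(487.11664963227685), np.float64(276.32574065286934)] [np.float64(502.5999030637132), np.float64(268.5375233194301)]
```

drive_tool(
  deltas=[
    [[-55.4, -62.0, 3], 60, 1],
    [[-55.4, -62.0, 3], 60, 1],
    [[-55.4, -62.0, 3], 60, 1],
    [[-55.4, -62.0, 3], 60, 1],
    [[-55.4, -62.0, 3], 60, 1],
    [[-55.4, -62.0, 3], 60, 1],
    [[-55.4, -62.0, 3], 60, 1],
    [[-55.4, -62.0, 3], 60, 1],
    [[-55.4, -62.0, 3], 60, 1],
    [[-55.4, -62.0, 3], 60, 1],
    [[-55.4, -62.0, 3], 60, 1],
    [[-55.4, -62.0, 3], 60, 1],
  ],
)

```text
clock: 1.1
ee_pos: [374.5, 42.7, 232.0]
tcp_rot: [0.0, 0.651, 0.759, 0.0]
ft_force: [0.9, 0.7, -0.8]
opening: 85.2
grip_force: 0.0
```

```bash
cat >> h.py <<'E'
def delta(p):
    s=robot.get_state(); return (rot(s['tcp_rot']).T@(np.array(p)-s['ee_pos'])/10).round(2)
def yaw():
    s=robot.get_state(); T=rot(s['tcp_rot']); return np.degrees(np.arctan2(T[1,0],T[0,0])).round(2)
E
python3 - <<'E'
from h import *
d=grab('wrist','w1.png')
print(d['xyz'],robot.get_state()['ee_pos'],yaw(),delta([490.5,-266,220]),robot.get_state()['qpos'])
E
```

```text
[362.89031052 121.79744409 355.85608307] [376.69101975  35.18349915 231.40518133] 98.11 [-31.41   7.02   1.37] [-0.05102453 -0.30277889  1.76112351 -0.00740413  1.68212302 -0.1934801 ]
```

View pics/w1.png

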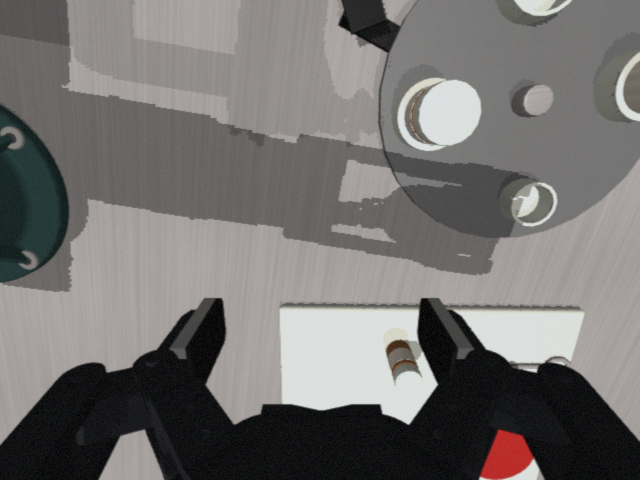

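The wrist view shows the carousel stub at (538,98), pointer end near (390,48), and the board with the pot at (400,360). I'll move on to above the jar.

drive_tool(
  deltas=[
    [[-31.4, 7.0, 1.4], 0, 1],
    [[-31.4, 7.0, 1.4], 0, 1],
    [[-31.4, 7.0, 1.4], 0, 1],
    [[-31.4, 7.0, 1.4], 0, 1],
    [[-31.4, 7.0, 1.4], 0, 1],
    [[-31.4, 7.0, 1.4], 0, 1],
    [[-31.4, 7.0, 1.4], 0, 1],
    [[-31.4, 7.0, 1.4], 0, 1],
    [[-31.4, 7.0, 1.4], 0, 1],
    [[-31.4, 7.0, 1.4], 0, 1],
  ],
)

```text
clock: 1.98
ee_pos: [491.4, -255.8, 216.6]
tcp_rot: [-0.002, 0.652, 0.758, -0.0]
ft_force: [0.2, -0.5, 0.6]
opening: 85.7
grip_force: 0.0
```

```bash
python3 - <<'E'
from h import *
d=grab('wrist','w2.png')
print(d['xyz'],robot.get_state()['ee_pos'],yaw(),delta([490.5,-266,70]),proj(d,[490.5,-266,92]))
import pickle;pickle.dump(d,open('w2.pkl','wb'))
E
```

```text
[ 480.3655247  -176.92823096  340.61991127] [ 491.29591495 -254.66811964  217.21131362] 98.71 [-1.14 -0.23 14.72] [np.float64(317.6915995641205), np.float64(247.28376537336163)]
```

View pics/w2.png

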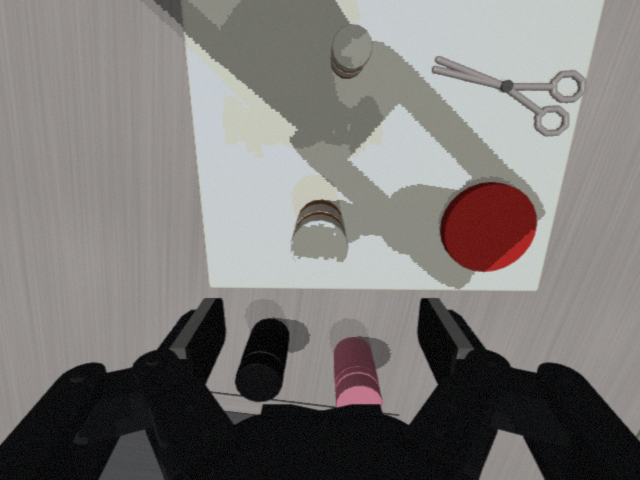

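Jar cap centred about (319.5,239) px, lookalikes black (263,360) and pink (357,370) left alone.

```bash
python3 - <<'E'
from h import *
import pickle;d=pickle.load(open('w2.pkl','rb'))
for v in(238,241):print(ray(d,319.5,v,92))
b=[ray(d,263,315,0),ray(d,348,325,0)];print(b)
print(robot.get_state()['ee_pos'],robot.get_state()['qd'].round(3))
E
```

```text
[ 490.76687239 -258.16067193   92.        ]
[ 491.13410722 -260.6095568    92.        ]
[array([ 443.89367929, -390.82965906,    0.        ]), array([ 543.40786049, -389.04227874,    0.        ])]
[ 491.29591495 -254.66811964  217.21131362] [ 0.025 -0.034  0.014  0.001 -0.    -0.001]
```

drive_tool(
  deltas=[
    [[-0.7, -0.2, 3.5], 0, 1],
    [[-0.7, -0.2, 7], 0, 1],
    [[-0.7, -0.2, 10.5], 0, 1],
    [[-0.7, -0.2, 13], 0, 1],
    [[-0.7, -0.2, 14.3], 0, 1],
    [[-0.7, -0.2, 14.7], 0, 1],
    [[-0.7, -0.2, 14.7], 0, 1],
    [[-0.7, -0.2, 14.7], 0, 1],
    [[-0.7, -0.2, 14.7], 0, 1],
  ],
)

```text
clock: 2.78
ee_pos: [491.9, -262.3, 73.5]
tcp_rot: [0.002, 0.651, 0.759, 0.0]
ft_force: [0.1, 0.3, -0.6]
opening: 85.2
grip_force: 0.0
```

```bash
python3 - <<'E'
from h import *
d=grab('wrist','w3.png')
s=robot.get_state();print(d['xyz'],s['ee_pos'],s['ft_force'],yaw())
for y in(-259,-263,-267):print(y,proj(d,[491,y,92]),proj(d,[491,y+23,12]),proj(d,[491,y-23,92]))
import pickle;pickle.dump(d,open('w3.pkl','wb'))
E
```

```text
[ 479.84398203 -182.98547186  197.16123225] [ 491.84576902 -262.53983607   73.54676044] [ 0.36914935 -0.13456583  0.1226294 ] 98.78
-259 [np.float64(318.7091456290374), np.float64(344.6455934441097)] [np.float64(325.27631719222285), np.float64(224.90953114493857)] [np.float64(309.8466791262965), np.float64(394.0595630593958)]
-263 [np.float64(317.09611032409293), np.float64(353.63930614499935)] [np.float64(324.19544675618255), np.float64(231.46089767353848)] [np.float64(308.4018851263565), np.float64(402.1152219204257)]
-267 [np.float64(315.5143790780833), np.float64(362.4584785171255)] [np.float64(323.12813985199375), np.float64(237.93005299012026)] [np.float64(306.98364837889915), np.float64(410.0228069617307)]
```

View pics/w3.png

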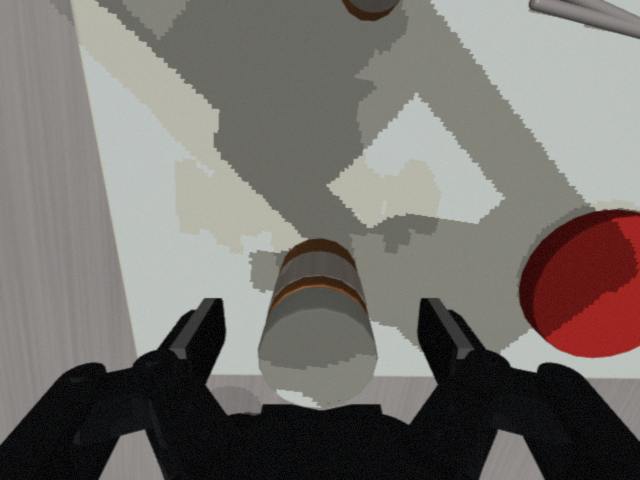

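Jar stands between the fingers: base near edge (320,239), cap far edge (320,409), so y ≈ -266.5. I'll shift 4 mm, lower to z 70 and close.

drive_tool(
  deltas=[
    [[-0.4, 0, 0.35], 0, 1],
    [[-0.4, 0, 0.35], 0, 1],
    [[-0.4, 0, 0.35], 0, 0],
    [[-0.4, 0, 0.35], 0, 0],
    [[-0.4, 0, 0.35], 0, 0],
    [[-0.4, 0, 0.35], 0, 0],
    [[-0.4, 0, 0.35], 0, 0],
    [[-0.4, 0, 0.35], 0, 0],
    [[-0.4, 0, 0.35], 0, 0],
    [[-0.4, 0, 0.35], 0, 0],
    [[-0.4, 0, 0.35], 0, 0],
    [[-0.4, 0, 0.35], 0, 0],
  ],
)

```text
clock: 3.83
ee_pos: [491.5, -266.3, 68.0]
tcp_rot: [0.0, 0.651, 0.759, 0.0]
ft_force: [-0.2, -0.3, 2.6]
opening: 44.9
grip_force: 61.3
```

drive_tool(
  deltas=[
    [[0, 0, -3], 0, 0],
    [[0, 0, -7], 0, 0],
    [[0, 0, -11], 0, 0],
    [[2, 0.5, -13.2], 0, 0],
    [[5, 1.2, -13.2], 0, 0],
    [[8, 2, -13.2], 0, 0],
    [[11, 2.5, -13.2], 0, 0],
    [[14, 3, -13.2], 0, 0],
    [[17, 4, -13.2], 0, 0],
    [[20, 5, -13.2], 0, 0],
    [[23, 5, -13.2], 0, 0],
    [[26, 6, -13.2], 0, 0],
  ],
)

```text
clock: 4.83
ee_pos: [509.4, 1.5, 198.8]
tcp_rot: [-0.001, 0.651, 0.759, -0.001]
ft_force: [0.5, -0.7, -0.9]
opening: 44.7
grip_force: 61.7
```

drive_tool(
  deltas=[
    [[3, 0.6, 0], 0, 0],
    [[6, 1, 0], 0, 0],
    [[9, 1.6, 0], 0, 0],
    [[12, 2, 0], 0, 0],
    [[14, 2.3, 0], 0, 0],
    [[15, 2.5, 0], 0, 0],
    [[15, 2.5, 0], 0, 0],
    [[15, 2.5, 0], 0, 0],
  ],
)

```text
clock: 5.5
ee_pos: [512.6, 151.6, 199.1]
tcp_rot: [-0.0, 0.651, 0.759, -0.001]
ft_force: [-0.3, 0.3, -0.3]
opening: 45.1
grip_force: 61.7
```

```bash
python3 - <<'E'
from h import *
d=grab('wrist','w4.png')
s=robot.get_state();print(d['xyz'],s['ee_pos'],s['ft_force'],yaw(),s['opening'],s['grip_force'])
print(proj(d,[539.5,170,54]),proj(d,[514,254,56]),proj(d,[416,203,40]))
import pickle;pickle.dump(d,open('w4.pkl','wb'))
E
```

```text
[501.18849186 230.85379653 322.85522341] [512.77026476 151.04849012 199.31466294] [-0.06199068 -0.48630339 -0.89789088] 98.73 44.69290879216505 61.69474482536316
[np.float64(356.29772710044836), np.float64(210.83773166940566)] [np.float64(343.6274365476246), np.float64(96.91088365306095)] [np.float64(213.46437534422415), np.float64(145.3612313310727)]
```

View pics/w4.png

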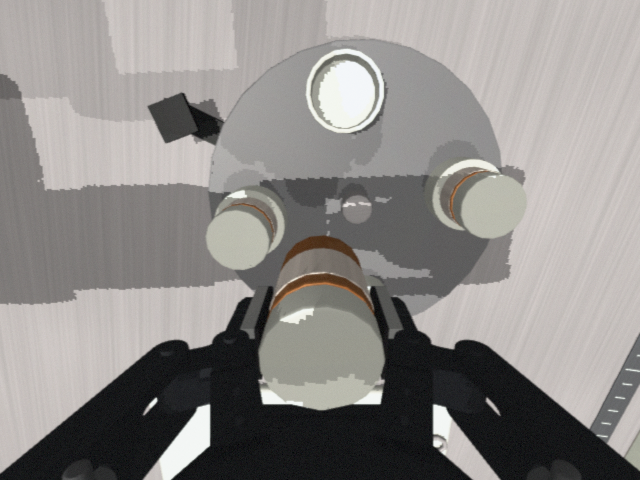

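The view shows the stub at (357,208), the big well rim centred at (345,91) and the pointer wedge with its tip near (221,127) and post at (174,118).

```bash
python3 - <<'E'
from h import *
import pickle
d=pickle.load(open('w4.pkl','rb'))
P=lambda u,v,z:ray(d,u,v,z)[:2]
ax=P(357,208,54);bw=P(345,91,56);pt=P(221,127,40);ax3=(P(210,170,32)+P(502,165,32))/2
print(ax,ax3,bw,np.linalg.norm(bw-ax),pt,np.linalg.norm(pt-ax))
for q in(bw-ax,pt-ax,P(174,118,40)-ax,P(174,118,60)-ax): print(np.degrees(np.arctan2(q[1],q[0])),np.hypot(*q))
a=cv2.imread('pics/w4.png');t=cv2.imread('pics/top1.png')
A=cv2.resize(a[80:155,135:240],None,fx=6,fy=6,interpolation=cv2.INTER_CUBIC)
cv2.imwrite('pics/c2.png',A)
E
```

```text
[539.62782371 172.44459189] [534.97332046 202.41288928] [514.29937759 258.1206916 ] 89.34161541163735 [421.21287266 218.2518806 ] 126.96617002595889
106.4692728491821 89.34161541163735
158.85168384477356 126.96617002595889
163.24966982974158 162.82408770290766
162.07830468895614 155.13650770593085
```

View pics/c2.png

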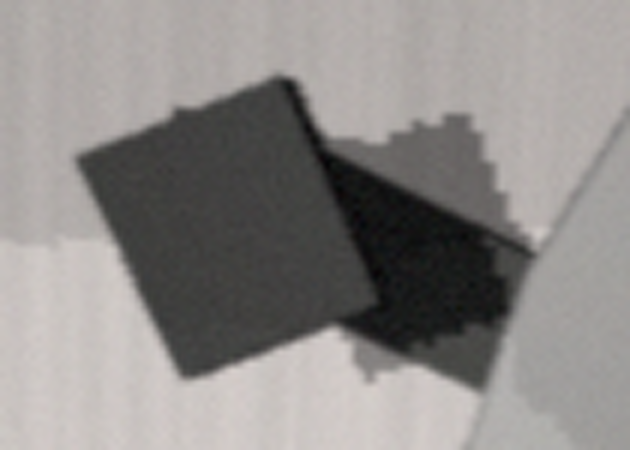

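The pointer is the dark square-topped block with inner edge centre ≈ (190,111.5) and outer ≈ (157,125). The strut beneath it is lower.

```bash
python3 - <<'E'
from h import *
import pickle
d=pickle.load(open('w4.pkl','rb'))
ax=ray(d,357,208,54)[:2]
cs=[(285,75),(378,303),(187,378),(80,158)]
for z in(40,46):
  w=[ray(d,135+(u-2.5)/6,80+(v-2.5)/6,z)[:2]-ax for u,v in cs]
  i=(w[0]+w[1])/2;o=(w[2]+w[3])/2;m=(i+o)/2
  for q in(i,o,m):print(z,q,np.hypot(*q),np.degrees(np.arctan2(q[1],q[0])))
  e=o-i;print('edge dir',np.degrees(np.arctan2(e[1],e[0])),np.hypot(*e))
d=pickle.load(open('top.pkl','rb'))
i=ray(d,140+155/3.5-.4,170+468/3.5-.4,40)[:2]; print('top box',ray(d,140+137/3.5-.4,170+492/3.5-.4,40)[:2]-[539.3,169.9])
E
```

```text
40 [-143.48496184   53.85107853] 153.25753793282854 159.42847635211868
40 [-169.33569318   39.83673724] 173.9584508421424 166.76171000884062
40 [-156.41032751   46.84390789] 163.27443847153188 163.3273730388299
edge dir -151.53674857875595 29.405136838394327
46 [-141.25670608   53.94776671] 151.2078653593383 159.0974952134345
46 [-166.55908486   40.23070135] 171.3488782545579 166.42085949053097
46 [-153.90789547   47.08923403] 160.95041549927208 162.98812982368753
edge dir -151.536748578756 28.7813872788105
top box [-157.31104524   51.22963544]
```

drive_tool(
  deltas=[
    [[3, 0.5, 0], 0, 0],
    [[6, 1, 0], 0, 0],
    [[9, 1.5, 0], 0, 0],
    [[10.2, 1.7, 2], 0, 0],
    [[10.2, 1.7, 5], 0, 0],
    [[10.2, 1.7, 7], 0, 0],
    [[10.2, 1.7, 7.7], 0, 0],
    [[10.2, 1.7, 7.7], 0, 0],
    [[10.2, 1.7, 7.7], 0, 0],
    [[10.2, 1.7, 7.7], 0, 0],
  ],
)

```text
clock: 6.38
ee_pos: [515.6, 255.0, 124.9]
tcp_rot: [0.001, 0.652, 0.759, 0.002]
ft_force: [0.8, -0.0, -0.1]
opening: 44.9
grip_force: 61.7
```

```bash
python3 - <<'E'
from h import *
import pickle
d=grab('wrist','w5.png');e=grab('scene','s5.png');t=grab('top','t5.png')
pickle.dump((d,e,t),open('5.pkl','wb'))
s=robot.get_state();p=s['ee_pos'];print(p,s['ft_force'],yaw())
print('base near edge',proj(d,[p[0]-3.5,p[1]+22.7,p[2]-56]),'rim',proj(d,[514,255.5,56]))
print('scene',proj(e,[p[0],p[1],p[2]-56]),proj(e,[514,255.5,56]))
I=np.zeros((580,800,3),np.uint8)
a=d['pixels'][120:410,180:480,::-1];I[:580,:]=0
A=cv2.resize(a,None,fx=1.5,fy=1.5,interpolation=cv2.INTER_CUBIC);I[:A.shape[0],:A.shape[1]]=A
u,v=map(int,proj(e,[514,255.5,70]));print('sc org',u-50,v-70,'wr org 180 120')
B=cv2.resize(e['pixels'][v-70:v+40,u-50:u+50,::-1],None,fx=3.4,fy=3.4,interpolation=cv2.INTER_CUBIC);I[:B.shape[0],455:455+B.shape[1]]=B
cv2.imwrite('pics/c3.png',I)
E
```

```text
[515.29515435 255.45878857 124.8576501 ] [ 0.24198692  0.38593382 -2.05675087] 98.72
base near edge [np.float64(319.22963774507883), np.float64(232.5466809923831)] rim [np.float64(317.34126067335677), np.float64(261.3050310892106)]
scene [np.float64(490.9918268378335), np.float64(300.7587163851452)] [np.float64(489.97885129216274), np.float64(306.6362749469602)]
sc org 441 229 wr org 180 120
```

View pics/c3.png

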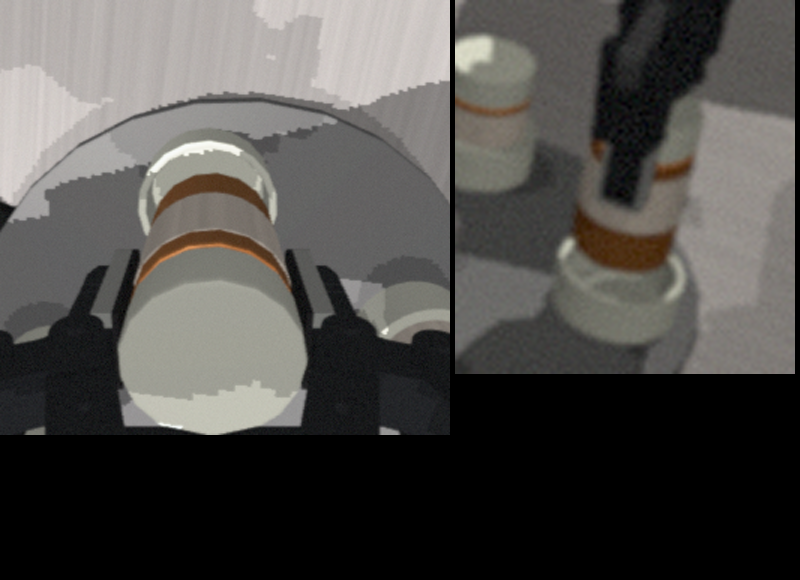

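The jar hangs just above the collar and is slightly off it. In the wrist image, base edge (321,236), rim centre u ≈ 318. I'll get the rim's row numerically.

```bash
python3 - <<'E'
from h import *
import pickle
d,e,t=pickle.load(open('5.pkl','rb'))
p=d['pixels'].astype(int)
print('col320 rows200-245',[(r,*p[r,319:323].mean(0).round().astype(int)) for r in range(200,245)])
for r in(245,252,258): print(r,[(c,p[r,c].sum()//3) for c in list(range(266,292))+list(range(350,372))])
for y in(253,255.5,258):
  f=lambda dy,z:round(proj(d,[514-.15*dy,y+.988*dy,z])[1],1)
  print(y,'outer rim',f(29,56),'inner',f(25.5,56),'collar foot',f(29,32),'far inner floor',f(25.5,34))
  g=lambda s,z:[round(k,1) for k in proj(d,[514+.988*s,y+.15*s,z])]
  print(g(-29,56),g(29,56))
E
```

```text
col320 rows200-245 [(200, np.int64(149), np.int64(148), np.int64(146)), (201, np.int64(148), np.int64(148), np.int64(146)), (202, np.int64(150), np.int64(149), np.int64(147)), (203, np.int64(150), np.int64(148), np.int64(146)), (204, np.int64(146), np.int64(144), np.int64(142)), (205, np.int64(136), np.int64(135), np.int64(130)), (206, np.int64(125), np.int64(126), np.int64(118)), (207, np.int64(124), np.int64(124), np.int64(116)), (208, np.int64(123), np.int64(124), np.int64(116)), (209, np.int64(123), np.int64(123), np.int64(116)), (210, np.int64(124), np.int64(124), np.int64(116)), (211, np.int64(125), np.int64(125), np.int64(118)), (212, np.int64(126), np.int64(126), np.int64(118)), (213, np.int64(155), np.int64(157), np.int64(146)), (214, np.int64(227), np.int64(229), np.int64(219)), (215, np.int64(246), np.int64(248), np.int64(242)), (216, np.int64(246), np.int64(247), np.int64(240)), (217, np.int64(243), np.int64(243), np.int64(235)), (218, np.int64(240), np.int64(240), np.int64(232)), (219, np.int64(230), np.int64(230), np.int64(220)), (220, np.int64(212), np.int64(212), np.i
[... 4120 characters left out ...]
int64(183)), (361, np.int64(193)), (362, np.int64(187)), (363, np.int64(177)), (364, np.int64(143)), (365, np.int64(104)), (366, np.int64(97)), (367, np.int64(98)), (368, np.int64(98)), (369, np.int64(98)), (370, np.int64(98)), (371, np.int64(99))]
253 outer rim 220.1 inner 225.7 collar foot 210.5 far inner floor 216.4
[np.float64(270.2), np.float64(265.0)] [np.float64(363.3), np.float64(265.0)]
255.5 outer rim 216.0 inner 221.7 collar foot 206.9 far inner floor 212.8
[np.float64(270.6), np.float64(261.3)] [np.float64(364.0), np.float64(261.3)]
258 outer rim 212.0 inner 217.7 collar foot 203.2 far inner floor 209.1
[np.float64(271.0), np.float64(257.6)] [np.float64(364.8), np.float64(257.6)]
```

drive_tool(
  deltas=[
    [[0.2, -0.15, 0], 0, 0],
    [[0.2, -0.15, 0.5], 0, 0],
    [[0.2, -0.15, 1], 0, 0],
    [[0.2, -0.15, 1.3], 0, 0],
    [[0.2, -0.15, 1.6], 0, 0],
    [[0.2, -0.15, 1.8], 0, 0],
    [[0.2, -0.15, 1.8], 0, 0],
  ],
)

```text
clock: 7.12
ee_pos: [512.0, 257.0, 103.8]
tcp_rot: [-0.0, 0.651, 0.759, -0.001]
ft_force: [-0.9, 0.6, -1.9]
opening: 45.0
grip_force: 61.7
```

drive_tool(
  deltas=[
    [[0, 0, 0.4], 0, 0],
    [[0, 0, 0.8], 0, 0],
    [[0, 0, 1.1], 0, 0],
    [[0, 0, 1.3], 0, 0],
    [[0, 0, 1.4], 0, 0],
    [[0, 0, 1.4], 0, 0],
  ],
)

```text
clock: 7.62
ee_pos: [512.2, 257.1, 90.4]
tcp_rot: [-0.0, 0.651, 0.759, -0.0]
ft_force: [-0.0, -0.9, -1.5]
opening: 44.8
grip_force: 61.7
```

drive_tool(
  deltas=[
    [[0, 0, 0.1], 0, 0],
    [[0, 0, 0.2], 0, 0],
    [[0, 0, 0.2], 0, 0],
    [[0, 0, 0.2], 0, 0],
  ],
)

```text
clock: 7.95
ee_pos: [512.9, 257.3, 90.0]
tcp_rot: [0.0, 0.651, 0.759, 0.001]
ft_force: [-2.0, -0.9, 4.6]
opening: 44.6
grip_force: 62.0
```

```bash
python3 - <<'E'
from h import *
for i in range(3):
  optics.grab_frame('top'); s=robot.get_state();print(s['ee_pos'],s['ft_force'],s['ft_torque'],s['grip_force'],yaw(),s['qpos'][5])
E
```

```text
[512.93015603 257.33803462  89.96900647] [-1.78500301 -0.5461065   4.51382908] [-0.1090754   0.20850138 -0.0727519 ] 61.949297189712524 98.75 0.21351871474020379
[512.94398932 257.35949411  89.96266127] [-0.56733111 -0.54941566  5.65666108] [-0.1130314   0.16275061  0.00828055] 61.93998456001282 98.75 0.2134767196005997
[512.92642517 257.33882344  89.96638508] [-0.97434664 -1.39473735  5.78121647] [-0.11343004  0.17725873  0.00108507] 61.93913698196411 98.75 0.21345436555686487
```

Seated: z 90.0 with floor contact about 5 N. Next I compute the arc about the axis, in tool axes.

```bash
python3 - <<'E'
from h import *
ax=np.array([539.8,171]);s=robot.get_state();T=rot(s['tcp_rot']);p=s['ee_pos'];a0=np.arctan2(*(p[:2]-ax)[::-1]);r0=np.hypot(*(p[:2]-ax));print(np.degrees(a0),r0)
for a in np.linspace(np.degrees(a0),163,15)[1:]:
  q=np.r_[ax+r0*np.array([np.cos(np.radians(a)),np.sin(np.radians(a))]),p[2]];print(a.round(1),(T.T@(q-p)/10).round(2))
E
```

```text
107.28912627416597 90.42445165320682
111.3 [-0.11 -0.62 -0.  ]
115.2 [-0.27 -1.23 -0.  ]
119.2 [-0.47 -1.82 -0.  ]
123.2 [-0.71 -2.4  -0.  ]
127.2 [-0.99 -2.96 -0.01]
131.2 [-1.31 -3.5  -0.01]
135.1 [-1.66 -4.02 -0.01]
139.1 [-2.05 -4.51 -0.01]
143.1 [-2.48 -4.98 -0.01]
147.1 [-2.93 -5.41 -0.01]
151.1 [-3.41 -5.81 -0.01]
155.0 [-3.92 -6.18 -0.01]
159.0 [-4.46 -6.51 -0.01]
163.0 [-5.01 -6.8  -0.01]
```

drive_tool(
  deltas=[
    [[-0.05, -0.3, 0], 0, 0],
    [[-0.11, -0.62, 0], 0, 0],
    [[-0.27, -1.23, 0], 0, 0],
    [[-0.47, -1.82, 0], 0, 0],
    [[-0.71, -2.4, 0], 0, 0],
    [[-0.99, -2.96, 0], 0, 0],
    [[-1.31, -3.5, 0], 0, 0],
    [[-1.48, -3.75, 0], 0, 0],
    [[-1.48, -3.75, 0], 0, 0],
  ],
)

```text
clock: 8.85
ee_pos: [477.5, 236.4, 89.9]
tcp_rot: [0.001, 0.651, 0.759, 0.001]
ft_force: [0.6, -1.2, 7.0]
opening: 45.1
grip_force: 62.4
```

```bash
python3 - <<'E'
from h import *
t=grab('top','t6.png')
s=robot.get_state();T=rot(s['tcp_rot']);p=s['ee_pos'];print(p,s['ft_force'],s['ft_torque'],yaw())
ax=np.array([539.8,171]);v=p[:2]-ax;print(np.degrees(np.arctan2(v[1],v[0])),np.hypot(*v))
for a in(137,141,145,149,153,157,160,163.3):
  q=np.r_[ax+90.4*np.array([np.cos(np.radians(a)),np.sin(np.radians(a))]),p[2]];print(a,(T.T@(q-p)/10).round(2))
E
```

```text
[477.51078824 236.43911337  89.92286091] [-0.22621717 -0.65760843  7.98449419] [-0.19575203 -0.09366493  0.058742  ] 98.75
133.58731808096294 90.34502454734825
137 [-0.32 -0.44 -0.  ]
141 [-0.72 -0.92 -0.  ]
145 [-1.16 -1.37 -0.  ]
149 [-1.63 -1.79 -0.  ]
153 [-2.13 -2.18 -0.  ]
157 [-2.66 -2.53 -0.  ]
160 [-3.07 -2.76 -0.  ]
163.3 [-3.53 -3.   -0.  ]
```

Forces are small, so I'll continue the arc.

drive_tool(
  deltas=[
    [[-0.15, -0.22, 0], 0, 0],
    [[-0.32, -0.44, 0], 0, 0],
    [[-0.72, -0.92, 0], 0, 0],
    [[-1.16, -1.37, 0], 0, 0],
    [[-1.63, -1.79, 0], 0, 0],
    [[-2.13, -2.18, 0], 0, 0],
    [[-2.66, -2.53, 0], 0, 0],
    [[-3.07, -2.76, 0], 0, 0],
    [[-3.4, -2.93, 0], 0, 0],
    [[-3.53, -3.0, 0], 0, 0],
    [[-3.53, -3.0, 0], 0, 0],
  ],
)

```text
clock: 9.82
ee_pos: [453.5, 197.3, 89.9]
tcp_rot: [0.001, 0.651, 0.759, 0.001]
ft_force: [1.2, 0.4, 7.4]
opening: 44.6
grip_force: 62.3
```

```bash
python3 - <<'E'
from h import *
import pickle
t=grab('top','t7.png');e=grab('scene','s7.png');w=grab('wrist','w7.png');pickle.dump((w,e,t),open('7.pkl','wb'))
s=robot.get_state();p=s['ee_pos'];print(p,s['ft_force'],s['ft_torque'],yaw())
ax=np.array([539.8,171]);v=p[:2]-ax;print(np.degrees(np.arctan2(v[1],v[0])),np.hypot(*v))
I=np.zeros((600,800,3),np.uint8)
A=cv2.resize(t['pixels'][170:325,140:275,::-1],None,fx=3,fy=3,interpolation=cv2.INTER_CUBIC);I[:465,:405]=A
B=cv2.resize(w['pixels'][:,:,::-1],(390,292),interpolation=cv2.INTER_AREA);I[:292,410:]=B
C=cv2.resize(e['pixels'][210:360,350:530,::-1],(360,300),interpolation=cv2.INTER_CUBIC);I[300:,420:780]=C
cv2.imwrite('pics/c4.png',I)
E
```

```text
[453.54536822 197.31547981  89.92143953] [ 0.51416528 -0.9058459   7.42205679] [-0.05222575 -0.26495856  0.06838963] 98.75
163.03354354230265 90.17963173947625
```

View pics/c4.png

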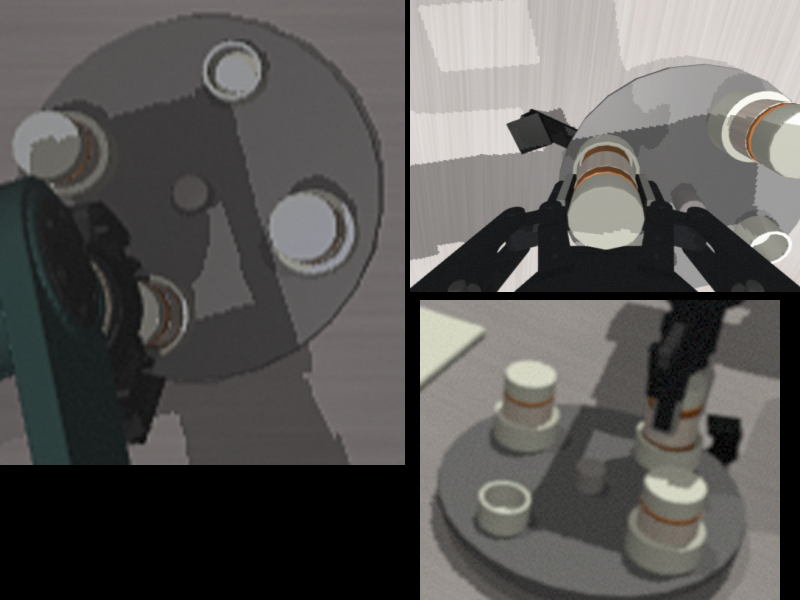

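The composite shows the jar seated in its collar next to the pointer. In the top view the small well is at (217.7,193.3) and the stub at (204,234.7). I'll compare the turntable's angle with the pointer's.

```bash
python3 - <<'E'
from h import *
import pickle
w,e,t=pickle.load(open('7.pkl','rb'))
ang=lambda v:np.degrees(np.arctan2(v[1],v[0])).round(2)
P=lambda u,v,z:ray(t,140+u/3-.4,170+v/3-.4,z)[:2]
ax=P(192,194,54)
for z in(46,56): q=P(233,70,z);print('sw->big dir',ang(ax-q),np.hypot(*(ax-q)),q)
c1,c2=P(47,146,98),P(302,228,98);print('caps',c1,c2,(c1+c2)/2,np.hypot(*(c1-c2)),'front',ang(c2-c1)+180-90, ang(c2-c1)-90)
# pointer & stub in wrist views
g=(w['pixels'].astype(int)).sum(2)//3
W=lambda u,v,z:ray(w,(u-410)/.609,v/.608,z)[:2]
cs=[W(*c,40) for c in((507,122),(538,108),(548,138),(523,153))];print('diamond c',sum(cs)/4,[c.round() for c in cs],'stub',W(687,197,54))
# dark blob of the pointer in the first top view and w4
for n in('top','w4'):
  d=pickle.load(open(n+'.pkl','rb'));g=d['pixels'].astype(int).max(2)
  r0,r1,k0,k1=(285,325,165,200) if n=='top' else (85,150,140,232)
  m=np.zeros(g.shape,np.uint8);m[r0:r1,k0:k1]=(g[r0:r1,k0:k1]<(38 if n=='top' else 78))
  ys,xs=np.nonzero(m);ctr=ray(d,xs.mean(),ys.mean(),40)[:2];print(n,len(xs),xs.mean(),ys.mean(),xs.min(),xs.max(),ys.min(),ys.max())
  A=ray(d,*((203.3,233.9) if n=='top' else (357,208)),54)[:2]
  if n=='w4':
    m[:]=0;m[r0:r1,k0:k1]=((g[r0:r1,k0:k1]<78)&(g[r0:r1,k0:k1]>48))
    m=cv2.morphologyEx(m,cv2.MORPH_OPEN,np.ones((5,5)))
    c=max(cv2.findContours(m,0,2)[0],key=cv2.contourArea);b=cv2.boxPoints(cv2.minAreaRect(c));print(b.round(1))
    for q in b: q=ray(d,*q,40)[:2]-A;print(q.round(1),np.hypot(*q).round(1),ang(q))
  else:
    for c in((107,483),(153,453),(130,525)):q=ray(d,140+c[0]/3.5-.4,170+c[1]/3.5-.4,40)[:2]-A;print(q,np.hypot(*q),ang(q))
E
```

```text
sw->big dir 164.12 92.30338943544741 [627.30235665 144.0169722 ]
sw->big dir 162.46 91.03479323837504 [625.32568343 141.84378869]
caps [566.4865994  255.53296679] [510.50631461  85.35373374] [538.496457   170.44335026] 179.15011483669713 front -18.209999999999994 -198.20999999999998
diamond c [382.48412771 222.03966326] [array([363., 227.]), array([389., 243.]), array([399., 218.]), array([378., 200.])] stub [530.25700353 185.91448241]
top 157 184.78343949044586 305.8216560509554 172 194 294 319
[-151.88634842   69.11900221] 166.8739024027317 155.53
[-134.45435157   42.29606631] 140.95009713459623 162.54
[-176.58038512   54.87022717] 184.9090972309179 162.74
w4 2180 183.86192660550458 119.69908256880734 149 223 93 143
[[148.3 106.2]
 [180.5  91.5]
 [197.9 129.8]
 [165.7 144.5]]
[-176.2   52.7] 183.9 163.34
[-151.3   67.4] 165.6 155.99
[-136.7   40.8] 142.6 163.39
[-162.3   25.3] 164.2 171.15
```

drive_tool(
  deltas=[
    [[-0.09, -0.04, 0], 0, 0],
    [[-0.09, -0.04, 0], 0, 0],
    [[-0.09, -0.04, 0], 0, 0],
    [[-0.09, -0.04, 0], 0, 0],
  ],
)

```text
clock: 10.3
ee_pos: [453.4, 196.8, 89.9]
tcp_rot: [0.0, 0.651, 0.759, 0.001]
ft_force: [2.0, 0.7, 6.2]
opening: 44.5
grip_force: 62.3
```

```bash
python3 - <<'E'
from h import *
s=robot.get_state();v=s['ee_pos'][:2]-[539.8,171];print(s['ee_pos'],np.degrees(np.arctan2(v[1],v[0])),s['ft_force'],s['grip_force'],s['qd'].round(3))
# differential turn of the caps since the start, from matched patches in the top view
t=grab('top','t8.png')
import pickle;d0=pickle.load(open('top.pkl','rb'))
def cap(d,u,v):
  g=cv2.cvtColor(d['pixels'],cv2.COLOR_RGB2GRAY);x,y=int(u),int(v);p=cv2.resize(g[y-18:y+19,x-18:x+19],None,fx=6,fy=6,interpolation=cv2.INTER_CUBIC)
  c=cv2.HoughCircles(p,cv2.HOUGH_GRADIENT_ALT,1,40,param1=80,param2=.5,minRadius=55,maxRadius=80)
  if c is None:return None
  c=min(c[0],key=lambda k:np.hypot(k[0]-111,k[1]-111));print(c);return ray(d,x-18+(c[0]+.5)/6-.5,y-18+(c[1]+.5)/6-.5,98)[:2]
for d,a,b in((d0,(186.8,189.4),(210.3,275.4)),(t,(155.6,218.6),(240.6,246))):
  A,B=cap(d,*a),cap(d,*b)
  if A is not None and B is not None: q=B-A;print(A,B,np.hypot(*q),np.degrees(np.arctan2(q[1],q[0])))
E
```

```text
[453.38311726 196.7651135   89.92375307] 163.39809911174174 [2.03850821 0.65134701 6.22712843] 62.26288318634033 [ 0.001  0.    -0.    -0.002 -0.    -0.001]
[112.      114.       69.16872]
[111.      112.       68.58571]
[624.27995835 195.11486876] [452.26624101 144.17157595] 179.3988239528126 -163.50290655505415
[102.      105.       73.19925]
[122.      105.       72.11382]
[568.89622957 258.9614981 ] [511.51236092  82.09085098] 185.94658962722409 -107.97512354311598
```

drive_tool(
  deltas=[
    [[-0.08, -0.04, 0], 0, 0],
    [[-0.08, -0.04, 0], 0, 0],
    [[-0.08, -0.04, 0], 0, 0],
    [[-0.08, -0.04, 0], 0, 0],
    [[-0.08, -0.04, 0], 0, 0],
    [[-0.08, -0.04, 0], 0, 0],
  ],
)

```text
clock: 10.85
ee_pos: [453.2, 196.0, 89.9]
tcp_rot: [0.0, 0.651, 0.759, 0.001]
ft_force: [1.6, 1.3, 6.8]
opening: 45.0
grip_force: 62.3
```

```bash
python3 - <<'E'
from h import *
s=robot.get_state();print(s['ee_pos'],s['ft_force'],s['grip_force'])
print(robot.close_job())
E
```

```text
[453.15731361 196.01918396  89.91522663] [1.55593467 1.31810015 6.78962382] 62.26677417755127
the job is handed in; nothing more can be done
None
```

The large jar is seated fully down in the big well, the carousel is turned to bring it in line with the pointer to within about 1° by the camera estimates, and the job was handed in at about 11 s with the gripper still holding the jar.

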